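# Set and lock the pressure regulator of a bursting-strength tester

## Robot

A 7-joint arm with a two-finger parallel gripper is mounted at the origin on the work surface. World frame = base frame: x ahead of the robot, y to its left, z up, the work surface at z = 0. Lengths are in m, angles in degrees, forces in N, time in s.
With the tool pointing down it reaches from about 0.35 to 0.775 m from the base axis. Payload 3.1 kg.
Tool frame: the origin (TCP) lies on the centre line of the jaws, within the pads' length; the fingertips stand 17 mm ahead of it and the grasp point (between the pads) lies 2 mm behind it (robot.tip_reach is the distance from the TCP to the fingertips, in m); z points along the fingers, y is the line along which they close (so a half turn about z gives the same grasp; the last joint's range is limited). The gripper opens to 85 mm and grips with 20 to 120 N. Pads are 22 mm wide; open, the fingers measure 114 mm over their backs; the gripper's body (76 mm by 85 mm) begins 54 mm behind the grasp point. The pads swing forward as they close: fully open they stand 13 mm farther back than shut.
Start: joints at [-74.754, 17.813, 0.802, 86.603, -0.252, 75.585, -1.558], TCP at [0.167, 0.524, 0.248] pointing down, gripper open.
Joint ranges: [-154.91, 154.91], [-16.99, 109.72], [-72.82, 74.43], [7.12, 147.25], [-82.49, 262.49], [11.32, 116.49], [-174.64, 174.64]. Speed limits (degrees/s): [159.86, 159.86, 180, 180, 180, 180, 180].

## Interface

Orientations are given as [roll, pitch, yaw] about the fixed x, y, z axes, in that order (R = Rz(yaw) Ry(pitch) Rx(roll)).
In Python, from station import robot, fingers, vision, workorder, recognise gives the robot as it stands. Calls block until the motion is done:
- robot.move_to(position, orientation): joint-space move of the TCP to a pose.
- robot.line_to(position, orientation=None, velocity=0.15, f_stop=None): straight line of the TCP; orientation=None keeps the orientation; velocity is the mean speed in m/s. With f_stop (N) it stops when the force on the tool has changed by that much, and returns True; else False.
- robot.move_j(angles): joint-space move.
- fingers.gripper_to(opening, force=None): opening from 0.0 (shut) to 1.0 (fully open); force is the grip in N (None keeps the last); returns when the fingers have stopped.
- robot.pause(seconds).
- robot.inverse_kinematics(position, orientation): joint angles nearest the present ones, or None.
- vision.grab_frame(name): name is "scene" or "top" or "wrist"; returns the picture (480x640x3 uint8, red, green, blue); there is no depth.
- vision.calibration(name): a dict with "mtx" (3x3 intrinsics, pixels), "extrinsics" (4x4, takes a point from world to camera coordinates); the wrist camera has in their place "T_tool_cam" (4x4, takes a point from camera to tool coordinates, whose origin is the TCP and whose axes are the flange's). Camera axes: x right, y up, looking along -z (the intrinsics and any distortion apply to the point x, -y, -z); pixel columns grow to the right and rows downward; lengths in m; the calibration is good to about 2 mm. The wrist camera is an equidistant fisheye: a pixel r from the principal point sees the ray r / f radians off the axis. A picture is of the moment at which its call begins: read the wrist's pose just before it. calibration takes no time and is no camera call.
A pose or a line that the arm cannot do raises robot.PlanningError and nothing moves.
- workorder.close_job(): hands the job in; it is judged then, once.
Trained networks look in the newest picture that a camera, given by its name, has taken for a name from the list of things; names that differ only in an ending like _2 or _b are one class to them, and where a whole thing is asked for, a point or a joint stands for the part that bears it (a point fixed in the world has none). Each returns a list of dicts, best first, with "p" (0 to 1); they miss things now and then, are a little off and sometimes report something else, mostly with a low value. They report only what shows in the picture. A call takes as long as a camera call.
- recognise(label, camera): "rect" ([centre column, centre row, width, height] in pixels, round what is visible of it).
Readings, each from a call of its own:
- robot.current_time_s(): time.
- robot.current_joint_positions(): joint angles.
- robot.current_dq(): joint speeds.
- robot.current_joint_torque(): joint torques, N m.
- robot.current_tool_pos(): TCP position.
- robot.current_eef_rot(): TCP orientation.
- robot.current_contact_force(): force on the tool from outside, world axes, zero at the start.
- robot.current_torque(): the same for the moment, N m.
- robot.current_finger_gap(): opening from 0.0 (shut) to 1.0 (fully open).
- robot.current_gripper_force(): force on a finger pad.
Only numpy, scipy, OpenCV 4.12 (cv2) and the standard library are available. Lean on these libraries where they do the work, as an engineer would, in place of code of your own. Each camera call takes 0.05 s, during which the arm holds its last target. There are 200 camera calls.

## Task

Turn the grey regulator knob on the blue fabric tester clockwise until the black gauge needle points at the red set hand. Then screw the knurled brass lock ring under the knob clockwise until it is firmly tight, but do not force it beyond that, with the needle still on the red hand. Do not push the tester out of its place or knock the things around it, and let go at the end.

Things in the scene. Friction and masses are not known exactly. Their poses are not given: they have to be found in the camera images.
- tester: Fabric bursting-strength tester, blue case on rubber feet, loose on the bench, about 4 kg, 220 (x) x 360 (y) mm, flat deck 90 mm above the bench. Origin: centre of its underside, z up. On the deck, in its frame: regulator (knob over lock ring, one upright axis) at x -10, y 122 mm; steel specimen clamp 84 mm across, 60 mm high, at x 0, y -112. Slides if pushed sideways with over 15 N.
- knob_grip (a point): Grey ribbed round knob, 32 mm across, 34 mm high, spanning 136 to 170 mm above the bench; point on its axis 156 mm above the bench, where it is gripped; it turns with the knob. Friction about 0.1 N m; stays where left. Turned clockwise (from above) it moves the needle clockwise by 1.25 times its angle.
- ring_grip (a point): Knurled round brass lock ring, 52 mm across, 13 mm high, on the knob's axis, 3 mm below the knob; point on the axis half-way up the ring, about 127 mm above the bench; it turns with the ring. Fingers can straddle the knob and grip the ring from above. It starts loose, is screwed tight clockwise (seen from above) and stays where it is left; how it tightens is told under ring_foot.
- ring_foot (a point): Point on the regulator's axis on the deck. Bonnet below the ring 42 mm across, flange on the deck 58 mm across, 5 mm high. Screwed clockwise the ring first runs free (0.04 N m) for 0.4 to 1.4 rad, different each time and unseen; then it comes up tight and yields only under about 0.7 N m of turning torque. Tight: turned at least 0.04 rad into that; beyond 0.3 rad into it the ring is overstrained.
- seal_top (a point): Top of the rubber seal ring, 39 mm across, under the lock ring, point on the axis, 120 mm above the bench; it does not turn. Squeezed down by the ring: 0.1 mm when the ring is just tight, 0.75 mm when it is overstrained, which is too little to be seen or measured.
- gauge_centre (a point): Centre of the round white gauge on the deck, 102 mm across, 16 mm high, facing up, under a clear window; about 100 mm above the bench.
- needle (a joint): Black gauge needle (its long end points): its angle clockwise from the zero of the scale, rad; the scale spans 0 to 4.71.
- set_hand (a joint): Red set hand of the gauge, fixed for the run: its angle clockwise from the same zero, rad.
- needle_tip (a point): Point on the black needle, 40 mm from the gauge's centre, about 102 mm above the bench.
- set_tip (a point): Point on the red set hand, 40 mm from the gauge's centre, about 100 mm above the bench.
- load_mid (a point): Red load block with a steel ring standing on it, 75 x 55 x 73 mm, beside the tester; point on its middle line, 30 mm up. To be left alone.
- beaker_mid (a point): Glass beaker, 66 mm across and 85 mm high, beside the tester; point on its axis half-way up. To be left alone.
- cutter_mid (a point): Green round specimen cutter with a knob on top, 72 mm across and 68 mm high, behind the tester; point on its axis half-way up. To be left alone.

How it is judged:
By the outcome, as a careful person would: the job done as asked, in the order asked, and still so for the second after the job is handed in, with the robot touching nothing.
It also fails if it takes over 64 s, if anything falls off the work surface, if the arm or the gripper's body presses on something with over 40 N, if the wrist force passes 120 N, or if a joint passes its speed limit or range.

## Working session

There is one attempt and no reset: what is moved stays moved. The work goes in short steps, each a Python script; the robot and the scene stay as the last script left them, time stands still between calls to the robot, and variables do not carry over. Pictures are saved under pics/ and viewed, at most 10 in all, crops included, and the job is handed in when it is done.

```bash
ls; mkdir -p pics; cat > h.py <<'E'
import numpy as np, cv2
from station import robot, fingers, vision, workorder, recognise
def save(n,img): cv2.imwrite(f'pics/{n}.png',cv2.cvtColor(img,cv2.COLOR_RGB2BGR))
def px2w(cam,u,v,z):
    c=vision.calibration(cam);K=np.array(c['mtx']);E=np.array(c['extrinsics'])
    d=np.array([(u-K[0,2])/K[0,0],-(v-K[1,2])/K[1,1],-1.]);R=E[:3,:3];o=-R.T@E[:3,3];w=R.T@d
    return o+w*(z-o[2])/w[2]
E
python3 - <<'E'
from h import *
for cam in('top','scene'):
    im=vision.grab_frame(cam);save(cam+'0',im)
    print({k:np.round(v,3).tolist() if not isinstance(v,str) else v for k,v in vision.calibration(cam).items()})
    for l in ('tester','knob_grip','ring_grip','gauge_centre','needle','set_hand','load_mid','beaker_mid','cutter_mid'):
        r=recognise(l,cam)[:2]
        print(cam,l,[(np.round(x['rect'],1).tolist(),round(x['p'],2)) for x in r])
print(robot.current_time_s(),robot.current_eef_rot(),{k:np.round(v,4).tolist() if not isinstance(v,str) else v for k,v in vision.calibration('wrist').items()})
E
```

```text
pics
{'mtx': [[563.452, 0.0, 320.219], [0.0, 563.452, 237.693], [0.0, 0.0, 1.0]], 'extrinsics': [[-0.002, -1.0, -0.007, -0.018], [0.987, -0.003, 0.163, -0.65], [-0.163, -0.007, 0.987, -1.132], [0.0, 0.0, 0.0, 1.0]]}
top tester [([331.1, 296.3, 186.9, 130.6], 0.71)]
top knob_grip [([268.5, 306.8, 20.2, 15.6], 0.65)]
top ring_grip [([268.2, 305.8, 28.1, 25.7], 0.77)]
top gauge_centre [([330.4, 294.8, 189.5, 126.7], 0.94)]
top needle [([268.5, 307.0, 19.7, 16.7], 0.39)]
top set_hand [([322.5, 293.6, 7.3, 15.5], 0.49)]
top load_mid [([456.5, 292.5, 31.0, 38.0], 0.8)]
top beaker_mid [([198.9, 285.5, 35.7, 27.2], 0.63)]
top cutter_mid [([288.1, 210.9, 35.2, 36.5], 0.9)]
{'mtx': [[470.577, 0.0, 317.658], [0.0, 470.577, 247.037], [0.0, 0.0, 1.0]], 'extrinsics': [[0.291, 0.957, 0.011, -0.137], [-0.76, 0.224, 0.611, 0.406], [0.582, -0.186, 0.792, -1.307], [0.0, 0.0, 0.0, 1.0]]}
scene tester [([309.0, 239.2, 210.6, 154.7], 0.59)]
scene knob_grip [([365.2, 176.8, 18.8, 22.4], 0.61)]
scene ring_grip [([359.8, 188.3, 29.8, 24.5], 0.52)]
scene gauge_centre [([308.9, 237.8, 212.6, 148.9], 0.79)]
scene needle [([313.9, 205.1, 20.0, -0.8], 0.42)]
scene set_hand [([313.1, 218.9, 8.0, 7.8], 0.36)]
scene load_mid [([175.3, 282.2, 38.4, 42.5], 0.56)]
scene beaker_mid [([434.1, 213.2, 37.1, 50.1], 0.78)]
scene cutter_mid [([385.2, 307.5, 40.3, 44.7], 0.9)]
1.0 [1.79992513e+02 6.84125583e-04 1.62367546e+02] {'mtx': [[371.6483, 0.0, 315.4223], [0.0, 371.6483, 240.5811], [0.0, 0.0, 1.0]], 'T_tool_cam': [[0.0015, 0.9538, 0.3005, 0.0771], [1.0, -0.0016, -0.0001, -0.0001], [0.0004, 0.3005, -0.9538, -0.127], [0.0, 0.0, 0.0, 1.0]]}
```

```bash
python3 - <<'E'
from h import *
im=cv2.imread('pics/top0.png');cv2.imwrite('pics/top0c.png',cv2.resize(im[170:390,170:490],(800,550),interpolation=cv2.INTER_CUBIC))
P=lambda c,u,v,z:print(c,u,v,np.round(px2w(c,u,v,z),4))
P('top',268.5,306.8,.165);P('top',268.2,305.8,.134);P('scene',365.2,176.8,.153);P('scene',359.8,188.3,.127)
P('top',198.9,285.5,.06);P('top',456.5,292.5,.05);P('top',288.1,210.9,.05);P('top',331,296,.09)
for u,v in((237,232),(425,232),(237,361),(425,361)):P('top',u,v,.09)
E
```

```text
top 268.5 306.8 [0.5013 0.0767 0.165 ]
top 268.2 305.8 [0.5045 0.0803 0.134 ]
scene 365.2 176.8 [0.5042 0.0841 0.153 ]
scene 359.8 188.3 [0.5068 0.0743 0.127 ]
top 198.9 285.5 [0.5497 0.2314 0.06  ]
top 456.5 292.5 [ 0.5346 -0.3015  0.05  ]
top 288.1 210.9 [0.7085 0.0488 0.05  ]
top 331 296 [ 0.5256 -0.0409  0.09  ]
top 237 232 [0.6563 0.1504 0.09  ]
top 425 232 [ 0.655  -0.2331  0.09  ]
top 237 361 [0.3986 0.1447 0.09  ]
top 425 361 [ 0.3979 -0.2248  0.09  ]
```

View pics/top0c.png

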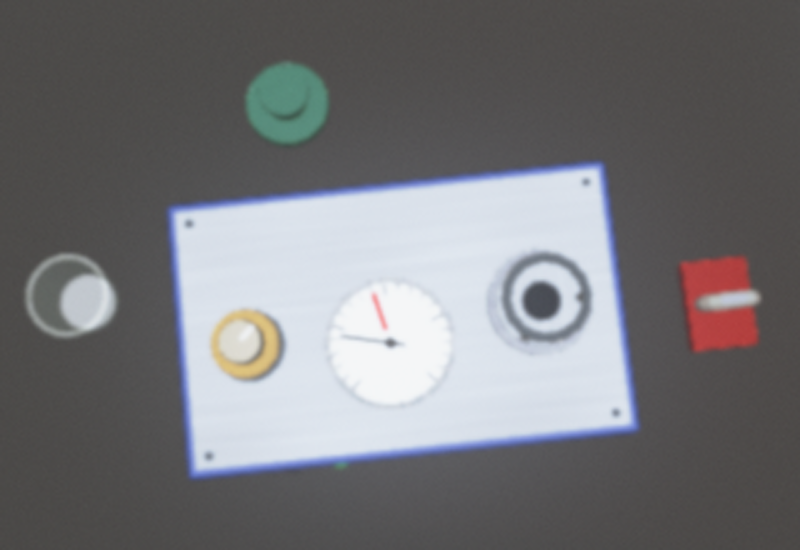

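View pics/scene0.png

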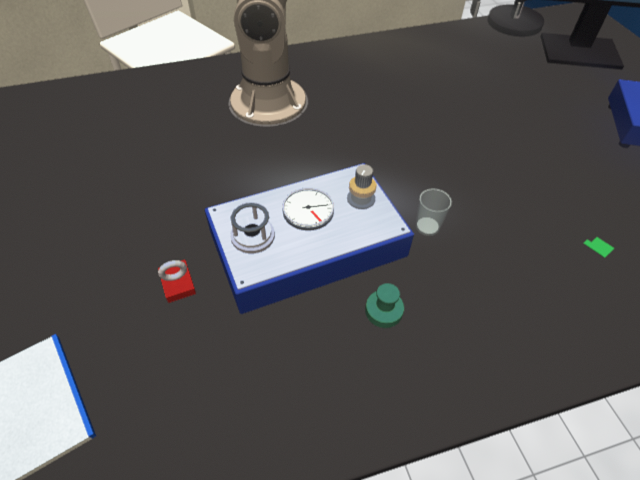

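The top crop shows the knob at about (240,340), the gauge centre at (390,343), the needle pointing left to (343,336) and the red hand at (373,293). The needle therefore has to go about 65° clockwise. The scene view confirms the layout. Next I check reachable yaws and take a closer look with the wrist camera.

```bash
python3 - <<'E'
from h import *
print(px2w('top',170+390*.4,170+343*.4,.1))
ok=[]
for y in range(-180,180,10):
    q=robot.inverse_kinematics([.503,.079,.155],[180,0,y]); q2=robot.inverse_kinematics([.503,.079,.26],[180,0,y])
    ok.append((y,None if q is None else [int(np.asarray(q)[0]),int(np.asarray(q)[6])],q2 is not None))
print(ok)
E
```

```text
[ 0.50291105 -0.03080533  0.1       ]
[(-180, [-33, 88], True), (-170, [-32, 97], True), (-160, [-31, 107], True), (-150, [-30, 116], True), (-140, [-29, 126], True), (-130, [-28, 136], True), (-120, [-26, 145], True), (-110, [-25, 155], True), (-100, [-25, 164], True), (-90, [-24, 174], True), (-80, [-57, -154], True), (-70, [-57, -144], True), (-60, [-57, -134], True), (-50, [-57, -124], True), (-40, [-57, -114], True), (-30, [-57, -104], True), (-20, [-57, -94], True), (-10, [-44, -95], True), (0, [-44, -86], True), (10, [-42, -76], True), (20, [-41, -67], True), (30, [-41, -57], True), (40, [-41, -47], True), (50, [-42, -36], True), (60, [-42, -27], True), (70, [-41, -17], True), (80, [-40, -7], True), (90, [-40, 1], True), (100, [-39, 11], True), (110, [-39, 21], True), (120, [-38, 30], True), (130, [-37, 40], True), (140, [-37, 50], True), (150, [-36, 59], True), (160, [-35, 69], True), (170, [-35, 79], True)]
```

```bash
cat >> h.py <<'E'
from scipy.spatial.transform import Rotation as Ro
def tool():
    T=np.eye(4);T[:3,3]=robot.current_tool_pos();T[:3,:3]=Ro.from_euler('xyz',robot.current_eef_rot(),degrees=True).as_matrix();return T
C=vision.calibration('wrist');KW=np.array(C['mtx']);TC=np.array(C['T_tool_cam'])
def wpx2w(T,u,v,z):
    a,b=(u-KW[0,2]),(v-KW[1,2]);r=np.hypot(a,b);t=r/KW[0,0]
    d=np.array([a/r*np.sin(t),-b/r*np.sin(t),-np.cos(t)]);M=T@TC;w=M[:3,:3]@d;o=M[:3,3]
    return o+w*(z-o[2])/w[2]
def w2wpx(T,p):
    q=np.linalg.inv(T@TC)@np.append(p,1);a,b,c=q[0],-q[1],-q[2];r=np.hypot(a,b);t=np.arctan2(r,c)*KW[0,0]
    return np.array([KW[0,2]+a/r*t,KW[1,2]+b/r*t])
def rectify(im,T,c,z,half=.06,n=600):
    "orthophoto of plane z: columns world -y... image up = +x, left = +y"
    g=(np.arange(n)/(n-1)*2-1)*half
    X,Y=np.meshgrid(g,g) # X col, Y row
    P=np.stack([c[0]-Y,c[1]-X,np.full_like(X,z),np.ones_like(X)],-1)
    q=P@np.linalg.inv(T@TC).T;a,b,cc=q[...,0],-q[...,1],-q[...,2];r=np.hypot(a,b)+1e-9;t=np.arctan2(r,cc)*KW[0,0]
    return cv2.remap(im,(KW[0,2]+a/r*t).astype('f4'),(KW[1,2]+b/r*t).astype('f4'),cv2.INTER_CUBIC)
E
python3 - <<'E'
from h import *
robot.move_to([.503,.079,.24],[180,0,-84])
T=tool();im=vision.grab_frame('wrist');save('w1',im);np.save('T1.npy',T)
print(robot.current_time_s(),np.round(T[:3,3],4),robot.current_joint_positions())
for l,z in(('knob_grip',.17),('ring_grip',.1335),('gauge_centre',.1),('needle',.102),('set_hand',.1)):
    for x in recognise(l,'wrist')[:2]:print(l,np.round(x['rect'],1),round(x['p'],2),np.round(wpx2w(T,*x['rect'][:2],z),4))
E
```

```text
3.3917 [0.5028 0.0798 0.2401] [ 34.62477032  23.7937864  -61.59926857  92.0939476   21.35358624
  76.9765882  156.25719988]
knob_grip [314.5 260.8  55.2  70.7] 0.74 [0.5037 0.0769 0.17  ]
ring_grip [317.4 240.8  80.2  66.2] 0.86 [0.5019 0.0764 0.1335]
ring_grip [328.6 100.2  23.7  74.8] 0.57 [ 0.5049 -0.0145  0.1335]
gauge_centre [306.9 151.1 279.7 299.1] 0.86 [0.5153 0.021  0.1   ]
needle [328.4  99.8  25.5  72.1] 0.82 [ 0.5042 -0.0172  0.102 ]
set_hand [294.7  92.9  41.4  15.4] 0.81 [ 0.5283 -0.0198  0.1   ]
```

View pics/w1.png

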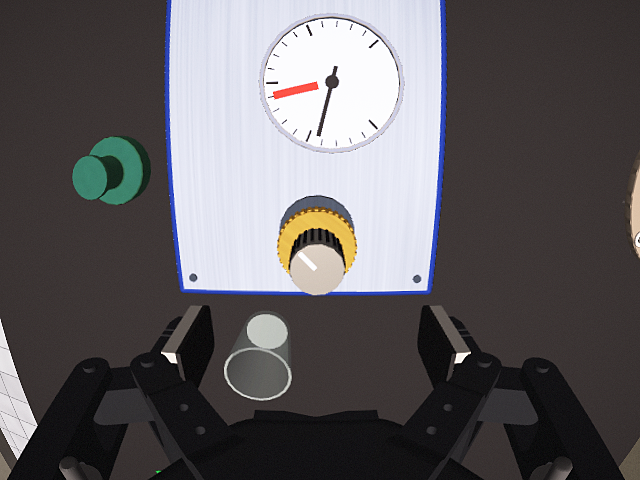

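The wrist view shows the gauge centred at about (332,82), with the needle tip at (319,136) and the red hand running from (318,86) to (273,95). The knob cap is at (317,270) and the ring at (317,240). I'll measure these in rectified planes.

```bash
cat >> h.py <<'E'
def angles(im,T,gc,half=.06,n=600):
    "clockwise-from-above angles (deg) of needle and red hand about gauge centre"
    R=rectify(im,T,gc,.101,half,n).astype(int);g=(np.arange(n)/(n-1)*2-1)*half;X,Y=np.meshgrid(g,g);r=np.hypot(X,Y)
    red=(R[...,0]>150)&(R[...,1]<110)&(R[...,2]<110)&(r>.012)&(r<.044)
    # needle stays inside 15..32 mm (ticks lie outside)
    blk=(R.max(-1)<90)&(r>.014)&(r<.033)
    out=[]
    for m in(blk,red):
        a=np.arctan2(Y[m],X[m]);out+= [np.degrees(np.angle(np.exp(1j*a).mean())) if m.any() else np.nan,int(m.sum())]
    return out
E
python3 - <<'E'
from h import *
im=cv2.cvtColor(cv2.imread('pics/w1.png'),cv2.COLOR_BGR2RGB);T=np.load('T1.npy')
# gauge white face/ rim
def circ(mask,z,kmin=0):
    cs,_=cv2.findContours(mask.astype('u1'),cv2.RETR_EXTERNAL,cv2.CHAIN_APPROX_NONE);c=max(cs,key=cv2.contourArea)[:,0]
    P=np.array([wpx2w(T,u,v,z)[:2] for u,v in c]);return P
def fit(P):
    for _ in range(6):
        A=np.c_[2*P,np.ones(len(P))];s=np.linalg.lstsq(A,(P**2).sum(1),rcond=None)[0];r=np.sqrt(s[2]+s[0]**2+s[1]**2)
        e=np.abs(np.hypot(*(P-s[:2]).T)-r);P=P[e<max(.0015,np.percentile(e,85))] if _<5 else P
    return np.round([*s[:2],r,len(P),e.mean()],5)
I=im.astype(int);v,u=np.mgrid[:480,:640]
yel=(I[...,0]-I[...,2]>70)&(I[...,1]-I[...,2]>40)&(v>180)&(v<300)
P=circ(yel,.1335);print('ring ',fit(P[:]))
rw=(np.abs(u-332)<85)&(v<165)&(I.min(-1)>240)
print('face',fit(circ(rw,.1)),rw.sum())
cap=(np.abs(u-317)<32)&(v>238)&(v<300)&(I.min(-1)>130)&(I[...,0]-I[...,2]>5)&(I[...,0]-I[...,2]<50)
print('cap',fit(circ(cap,.17)),cap.sum(),I[275,320],I[180,240],I[75,350])
a=rectify(im,T,[.503,.078],.17,.03,390);b=rectify(im,T,[.503,.078],.1335,.04,390)
save('m1',np.hstack([a,b]))
E
```

```text
ring  [5.0167e-01 8.0230e-02 2.6040e-02 1.7800e+02 3.8000e-04]
face [ 5.0296e-01 -3.0680e-02  4.7260e-02  3.7200e+02  2.2000e-04] 12373
cap [5.0144e-01 8.2290e-02 1.5280e-02 1.4600e+02 1.8000e-04] 2029 [213 200 189] [227 229 242] [252 252 254]
```

View pics/m1.png

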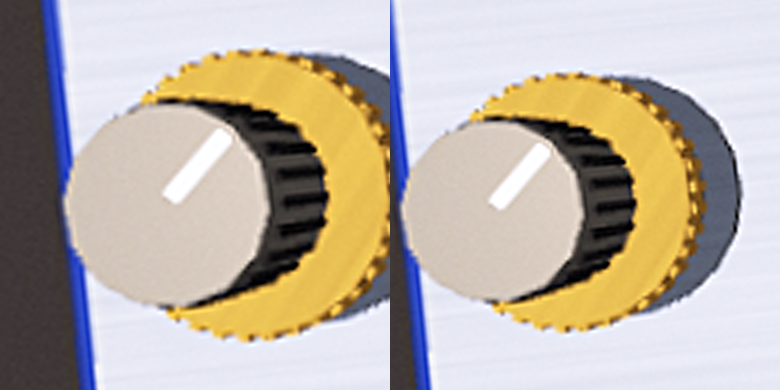

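Cap and ring fits agree in radius (15.3 and 26.0 mm), with centres about 2 mm apart. A view from the opposite side will cancel the camera bias.

```bash
cat > m2.py <<'E'
from h import *
def contour(mask):
    cs,_=cv2.findContours(mask.astype('u1'),cv2.RETR_EXTERNAL,cv2.CHAIN_APPROX_NONE);return max(cs,key=cv2.contourArea)[:,0]
def fit(T,c,z):
    P=np.array([wpx2w(T,u,v,z)[:2] for u,v in c])
    for k in range(6):
        A=np.c_[2*P,np.ones(len(P))];s=np.linalg.lstsq(A,(P**2).sum(1),rcond=None)[0];r=np.sqrt(s[2]+s[0]**2+s[1]**2)
        e=np.abs(np.hypot(*(P-s[:2]).T)-r);P=P[e<max(.0015,np.percentile(e,85))] if k<5 else P
    return np.round([*s[:2],r,len(P)],5)
def both(im,T):
    I=im.astype(int);v,u=np.mgrid[:480,:640];d=I[...,0]-I[...,2]
    y=(d>70)&(I[...,1]-I[...,2]>40);k=w2wpx(T,[.502,.081,.1335]);y&=np.hypot(u-k[0],v-k[1])<60
    k=w2wpx(T,[.5015,.0815,.17]);c=(np.hypot(u-k[0],v-k[1])<42)&(I.min(-1)>130)&(d>5)&(d<50)
    return fit(T,contour(y),.1335),fit(T,contour(c),.17)
E
python3 - <<'E'
from m2 import *
q0=np.array(robot.current_joint_positions())
for d in(-180,-90,0):
    q=q0.copy();q[6]+=d;robot.move_j(q.tolist());T=tool();im=vision.grab_frame('wrist');save(f'r{-d}',im);np.save(f'T_{-d}.npy',T)
    print(d,np.round(T[:3,3],4),*both(im,T))
g=[.50296,-.03068];print(angles(im,T,g),robot.current_time_s())
E
```

```text
-180 [0.5029 0.0794 0.24  ] [5.020e-01 8.382e-02 2.598e-02 1.840e+02] [5.0209e-01 8.2110e-02 1.5270e-02 1.5400e+02]
-90 [0.5029 0.0794 0.24  ] [5.0028e-01 8.2370e-02 2.6010e-02 1.9500e+02] [5.0195e-01 8.2560e-02 1.5270e-02 1.5000e+02]
0 [0.5029 0.0794 0.24  ] [5.0166e-01 8.0200e-02 2.6000e-02 1.8800e+02] [5.0139e-01 8.2290e-02 1.5260e-02 1.4600e+02]
[np.float64(-172.5411442617395), 920, np.float64(-109.5031496490374), 3756] 9.2417
```

```bash
cat >> h.py <<'E'
def pca(im,T,gc=(.50296,-.03068),half=.06,n=600):
    out=[]
    for k,z in(('n',.102),('r',.100)):
        R=rectify(im,T,gc,z,half,n).astype(int);g=(np.arange(n)/(n-1)*2-1)*half;X,Y=np.meshgrid(g,g);r=np.hypot(X,Y)
        m=(R.max(-1)<90)&(r>.007)&(r<.034) if k=='n' else (R[...,0]>150)&(R[...,1]<110)&(R[...,2]<110)&(r<.046)
        m=m.astype('u1');nn,L,S,_=cv2.connectedComponentsWithStats(m)
        if nn<2: out.append(np.nan);continue
        m=L==1+S[1:,4].argmax();p=np.c_[X[m],Y[m]];c=p.mean(0);d=np.linalg.svd(p-c,full_matrices=False)[2][0];d*=np.sign(d@c)
        out.append(round(float(np.degrees(np.arctan2(d[1],d[0]))),2))
    return out
def turn(d,step=None):
    q=np.array(robot.current_joint_positions());q[6]+=d;robot.move_j(q.tolist())
E
python3 - <<'E'
from h import *
for k in(0,90):print(pca(cv2.imread(f'pics/r{k}.png')[...,::-1],np.load(f'T_{k}.npy')))
x,y=.5018,.0821
robot.line_to([x,y,.22],[180,0,-76])
print(robot.current_joint_positions()[6],robot.current_contact_force())
print(robot.line_to([x,y,.156],velocity=.06,f_stop=6),robot.current_tool_pos())
f0=np.array(robot.current_contact_force());t0=np.array(robot.current_torque());print(f0,t0)
print(fingers.gripper_to(0.0,20),robot.current_finger_gap(),robot.current_gripper_force())
print('dF',np.round(np.array(robot.current_contact_force())-f0,2),'dM',np.round(np.array(robot.current_torque())-t0,3),robot.current_tool_pos(),robot.current_time_s())
T=tool();im=vision.grab_frame('wrist');save('k1',im);print(pca(im,T))
E
```

```text
[-172.6, -109.0]
[-172.72, -108.99]
162.02404609004515 [-0.40017597 -0.69895492  0.57449972]
False [0.5021337  0.08229394 0.15643448]
[ 0.52564113 -0.16529525  0.38114692] [-0.00015847  0.02564511 -0.02961516]
False 0.366148754840003 21.83526635169983
dF [ 0.05 -0.3   1.3 ] dM [-0.051  0.031 -0.016] [0.50186612 0.08210588 0.15619748] 11.2833
[-172.49, -108.72]
```

View pics/k1.png

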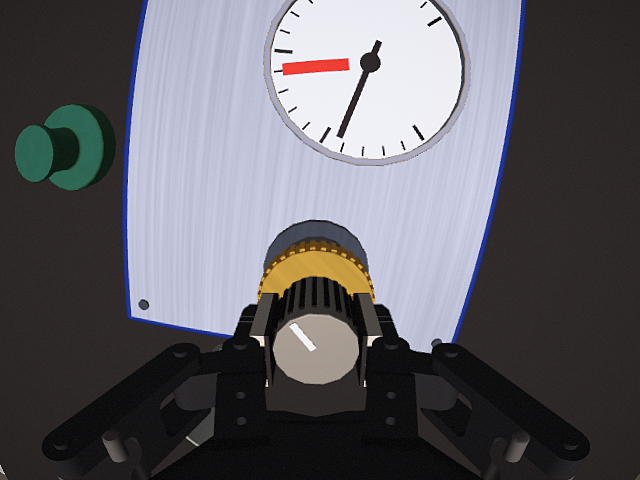

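The fingers are centred on the knob with almost no side force, and the gauge is in full view (needle tip (340,137), red hand at (315,67)). I turn most of the way, then measure and correct.

```bash
python3 - <<'E'
from h import *
fingers.gripper_to(0.0,30)
q=np.array(robot.current_joint_positions())
for k in range(4):
    q[6]-=10.;robot.move_j(q.tolist())
robot.pause(.2);T=tool();im=vision.grab_frame('wrist');save('k2',im);n,r=pca(im,T);print(n,r,np.round(robot.current_contact_force(),1),robot.current_torque()[2])
d=(r-n)/1.25;print('remaining knob',d)
if 0<d<20:
    q[6]-=d;robot.move_j(q.tolist());robot.pause(.3);T=tool();im=vision.grab_frame('wrist');save('k3',im);print(pca(im,T),T[:3,3],np.round(robot.current_contact_force(),1),robot.current_time_s())
E
```

```text
-122.82 -111.01 [-1.2 -0.1  2.1] 0.07468394918344218
remaining knob 9.44799999999999
[-110.82, -107.33] [0.50180878 0.08212062 0.15622388] [-0.7 -0.1  3.5] 13.6
```

View pics/k3.png

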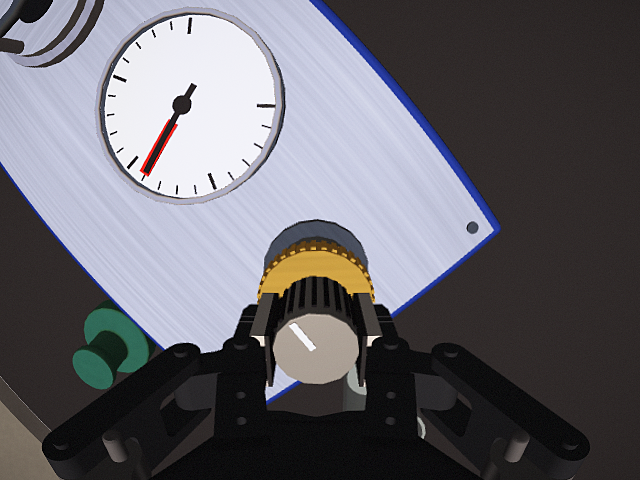

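```bash
cat >> h.py <<'E'
def redang(im,T,gc=(.50296,-.03068),half=.06,n=1200):
    "red hand as the centre line of its outer edges about the gauge centre; needle likewise, (line angle, centre-based angle)"
    out=[]
    for k,z in(('n',.102),('r',.100)):
        R=rectify(im,T,gc,z,half,n).astype(int);g=(np.arange(n)/(n-1)*2-1)*half;X,Y=np.meshgrid(g,g);r=np.hypot(X,Y)
        m=(R.max(-1)<90)&(r>.018)&(r<.034) if k=='n' else (R[...,0]-R[...,1]>90)&(r>.018)&(r<.036)
        a=np.arctan2(Y[m],X[m]);rr=r[m];mid=[]
        for q in np.arange(.0185,.034,.001):
            s=a[np.abs(rr-q)<.0005]
            if len(s)>5:
                t=(np.percentile(s,1)+np.percentile(s,99))/2;mid.append((q*np.cos(t),q*np.sin(t)))
        p=np.array(mid);c=p.mean(0);d=np.linalg.svd(p-c)[2][0];d*=np.sign(d@c)
        out+=[round(float(np.degrees(np.arctan2(*v[::-1]))),2) for v in(d,c)]
    return out
E
python3 - <<'E'
from h import *
L=[('r0','T_0.npy'),('r90','T_90.npy')]
for a,b in L:print(a,redang(cv2.imread(f'pics/{a}.png')[...,::-1],np.load(b)))
T=tool();im=vision.grab_frame('wrist');np.save('T_k3.npy',T)
print(redang(im,T))
for dz in(-.002,.002):
    pass
E
```

```text
r0 [-172.62, -172.15, -108.99, -108.72]
r90 [-173.15, -171.44, -108.85, -108.91]
[-111.43, -110.51, -109.19, -108.59]
```

```bash
python3 - <<'E'
from h import *
q=np.array(robot.current_joint_positions());q[6]-=1.65;robot.move_j(q.tolist());robot.pause(.3)
T=tool();im=vision.grab_frame('wrist');save('k4',im);print(redang(im,T),pca(im,T))
f0=np.array(robot.current_contact_force())
fingers.gripper_to(1.0);print(robot.current_finger_gap())
robot.line_to([.5018,.0821,.235],velocity=.12)
q=np.array(robot.current_joint_positions());q[6]=157;robot.move_j(q.tolist());robot.pause(.2)
T=tool();im=vision.grab_frame('wrist');save('k5',im);np.save('T_k5.npy',T);print(redang(im,T),pca(im,T),robot.current_time_s())
c=w2wpx(T,[.503,-.0307,.1]).astype(int);print(c);v0=max(c[1]-90,0);cr=im[v0:v0+180,c[0]-120:c[0]+120];save('k5c',cv2.resize(cr,None,fx=3,fy=3,interpolation=cv2.INTER_CUBIC))
E
```

```text
[-109.2, -108.51, -109.03, -108.71] [-108.47, -106.45]
1.0023485438578446
[-108.51, -108.57, -108.92, -108.87] [-108.73, -108.81] 16.6583
[335  78]
```

View pics/k5c.png

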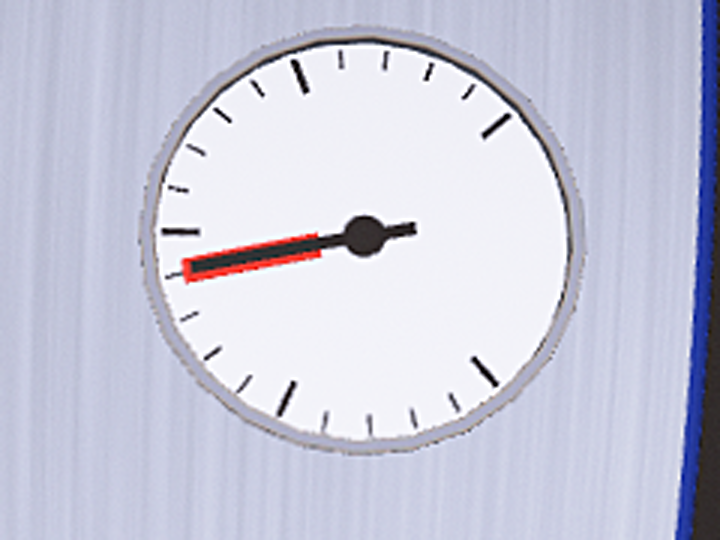

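The needle lies centred on the red hand in the close-up (tip (185,268)). Next is the ring: straddle the knob, grip, and turn in small steps while watching the moment.

```bash
python3 - <<'E'
from h import *
x,y=.5018,.0821
q=np.array(robot.current_joint_positions());q[6]=168;robot.move_j(q.tolist())
print(robot.line_to([x,y,.125],velocity=.08,f_stop=6),robot.current_tool_pos(),robot.current_joint_positions()[6])
f0=np.array(robot.current_contact_force());t0=np.array(robot.current_torque());print(f0,t0)
fingers.gripper_to(0.0,20);print(robot.current_finger_gap(),robot.current_gripper_force())
dF=np.array(robot.current_contact_force())-f0;print('dF',np.round(dF,2),robot.current_tool_pos())
if np.linalg.norm(dF)<6 and .5<robot.current_finger_gap()<.7:
    fingers.gripper_to(0.0,80);print('dF80',np.round(np.array(robot.current_contact_force())-f0,2),robot.current_torque(),robot.current_gripper_force())
T=tool();im=vision.grab_frame('wrist');save('g1',im);print(redang(im,T),robot.current_time_s())
E
```

```text
False [0.50223286 0.08231126 0.12554573] 162.59181107788467
[ 0.22238964  0.29864491 -0.34641594] [ 0.00285773  0.0029366  -0.01425292]
0.600901822937426 20.991822481155396
dF [-1.43 -1.14  3.27] [0.50191455 0.08208236 0.12538626]
dF80 [-2.52 -1.44  6.26] [-0.19920201  0.37142011 -0.03560499] 81.63856744766235
[-7.96, -76.88, -108.88, -108.68] 19.15
```

View pics/g1.png

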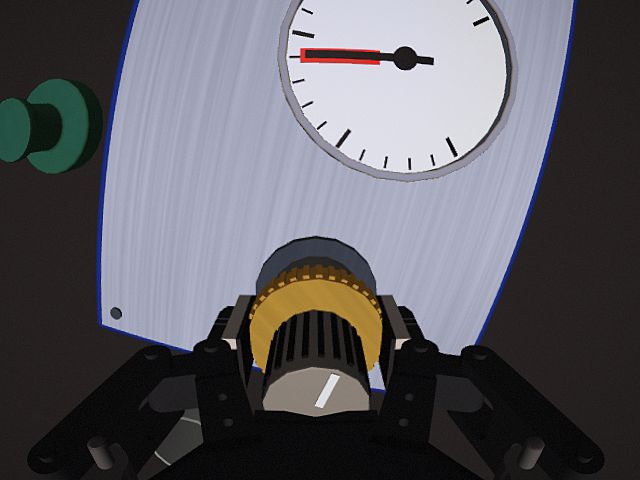

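The ring is gripped and the knob stands free between the fingers, with the needle still on the red hand. I turn the ring now.

```bash
python3 - <<'E'
from h import *
q=np.array(robot.current_joint_positions());m0=robot.current_torque()[2];q0=q[6];log=[]
while q0-q[6]<84:
    q[6]-=2.5;robot.move_j(q.tolist())
    mz=robot.current_torque()[2]-m0;log.append((round(q0-robot.current_joint_positions()[6],2),round(mz,3)))
    if abs(mz)>.25: break
print(log,robot.current_time_s(),robot.current_joint_torque()[6],np.round(robot.current_contact_force(),1))
E
```

```text
[(np.float64(2.44), np.float64(-0.038)), (np.float64(4.91), np.float64(-0.051)), (np.float64(7.4), np.float64(0.03)), (np.float64(9.9), np.float64(-0.008)), (np.float64(12.39), np.float64(-0.015)), (np.float64(14.89), np.float64(-0.054)), (np.float64(17.39), np.float64(-0.025)), (np.float64(19.89), np.float64(-0.013)), (np.float64(22.39), np.float64(-0.038)), (np.float64(24.89), np.float64(0.025)), (np.float64(27.39), np.float64(0.023)), (np.float64(29.89), np.float64(-0.028)), (np.float64(32.42), np.float64(-0.016)), (np.float64(34.92), np.float64(0.005)), (np.float64(37.42), np.float64(-0.024)), (np.float64(39.83), np.float64(0.504))] 23.15 -0.5181422643363476 [-2.8 -1.5  5.2]
```

```bash
python3 - <<'E'
from h import *
q=np.array(robot.current_joint_positions());s=q[6];q[6]-=.1
for k in range(7):
    q[6]-=1;robot.move_j(q.tolist());print(round(s-robot.current_joint_positions()[6],2),round(s-q[6],2),round(robot.current_torque()[2],3),round(robot.current_joint_torque()[6],3),round(robot.current_finger_gap(),4))
T=tool();im=vision.grab_frame('wrist');save('g2',im);print(redang(im,T),pca(im,T),T[:3,3],np.round(robot.current_contact_force(),1),robot.current_time_s())
E
```

```text
0.98 1.1 0.692 -0.669 0.5819
2.06 2.1 0.628 -0.627 0.5835
3.08 3.1 0.587 -0.614 0.5817
4.08 4.1 0.571 -0.613 0.5772
5.09 5.1 0.603 -0.613 0.5791
6.09 6.1 0.641 -0.613 0.5774
7.08 7.1 0.567 -0.613 0.5823
[-108.53, -108.24, -108.9, -108.48] [-108.63, -108.76] [0.50182712 0.08215402 0.12579643] [-1.8 -1.9  6.1] 24.95
```

View pics/g2.png

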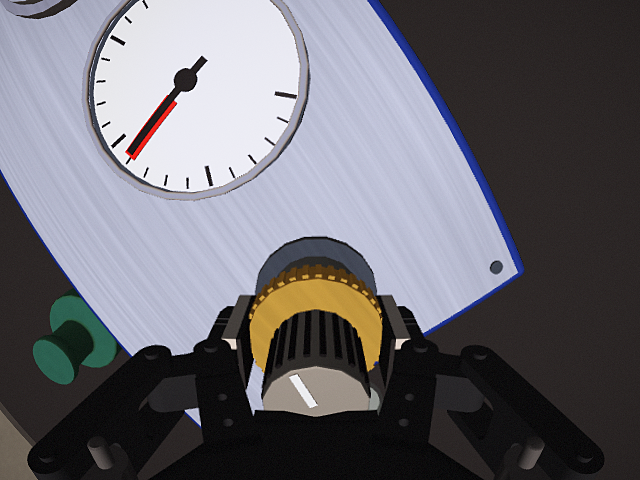

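The needle is still on the red hand. I check for pad slip by comparing the knurl phase on the ring, in tool coordinates, before and after turning.

```bash
python3 - <<'E'
from h import *
T=tool();M=np.linalg.inv(T@TC);yaw=np.degrees(np.arctan2(T[1,0],T[0,0]));ang=np.radians(yaw+np.arange(-50,50,.25))
def prof(n,z,r):
    g=cv2.cvtColor(cv2.imread(f'pics/{n}.png'),cv2.COLOR_BGR2GRAY).astype('f4')
    p=np.array([w2wpx(T,[.5018+r*np.cos(a),.0821+r*np.sin(a),z]) for a in ang],'f4')
    s=cv2.remap(g,p[None,:,0],p[None,:,1],cv2.INTER_LINEAR)[0];return s-cv2.GaussianBlur(s[None],(0,0),30)[0]
for z,r in((.1335,.0258),(.131,.026),(.127,.026),(.123,.026)):
    a,b=prof('g1',z,r),prof('g2',z,r);n=60
    cc=[np.corrcoef(a[n:-n],b[n+k:len(b)-n+k])[0,1] for k in range(-n,n)]
    F=np.abs(np.fft.rfft(a));k=F[4:].argmax()+4
    print(z,'best shift deg',(np.argmax(cc)-n)*.25,round(max(cc),3),'zero',round(cc[n],3),'pitch~',100/k)
E
```

```text
0.1335 best shift deg 0.25 0.859 zero 0.839 pitch~ 10.0
0.131 best shift deg 0.5 0.973 zero 0.914 pitch~ 10.0
0.127 best shift deg 10.75 0.736 zero 0.574 pitch~ 11.11111111111111
0.123 best shift deg 0.25 0.856 zero 0.839 pitch~ 10.0
```

The knurl moved with the pads (shift 0.5° or less), so the ring is about 0.11–0.16 rad into tight. I release, lift and verify.

```bash
python3 - <<'E'
from h import *
from m2 import both
fingers.gripper_to(1.0);print(robot.current_finger_gap())
robot.line_to([.5018,.0821,.24],velocity=.1)
q=np.array(robot.current_joint_positions());q[6]=157;robot.move_j(q.tolist());robot.pause(.3)
T=tool();im=vision.grab_frame('wrist');save('e1',im);print(redang(im,T),pca(im,T),*both(im,T),np.round(robot.current_contact_force(),2),robot.current_time_s())
e=vision.grab_frame('scene');save('e2',e)
v=np.vstack([im[:300],e[120:360]]);save('e3',v)
E
```

```text
1.0015249823229302
[-108.42, -108.55, -108.87, -108.9] [-108.74, -108.69] [5.0174e-01 8.0410e-02 2.6040e-02 1.9600e+02] [5.0159e-01 8.2170e-02 1.5250e-02 1.4700e+02] [-0.14 -0.25  0.17] 27.6917
```

View pics/e3.png

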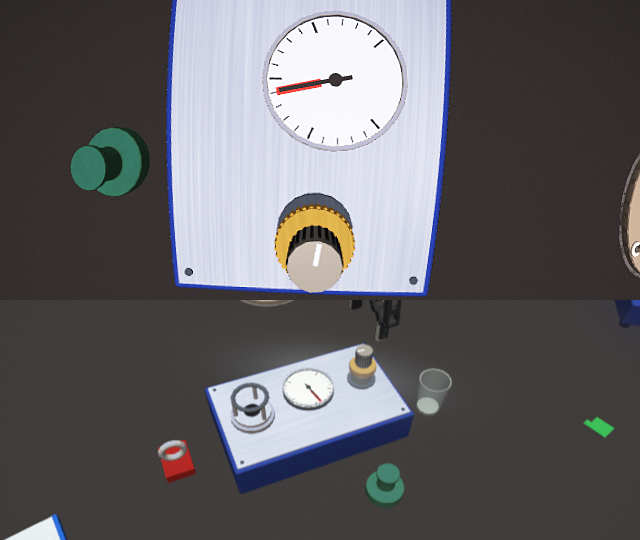

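The needle tip (278,91) lies on the red hand, the tester and the things around it are where they were, and the gripper is clear. I hand the job in.

```bash
python3 -c "
from station import workorder
print(workorder.close_job())"
```

```text
the job is handed in; nothing more can be done
None
```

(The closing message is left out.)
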